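Find the clear gap of a board rack with a spring feeler gauge

TASK

Take the feeler gauge out of its stand and try its blade in the gaps of the aluminium board rack: two of the three gaps are pinched out of sight inside and jam the blade, one is clear. Feel your way gently: the blade is sprung and must never be pushed back more than 8 mm into its handle, nor the gauge rammed against the rack. When the blade slides right in, seat the gauge fully home with its shoulder on the rack top, then let go and leave it standing upright there, with the other things on the bench left where they are.

Things in the scene. Friction and masses are not known exactly. Their poses are not given: they have to be found in the camera images.
- gauge: Feeler gauge upright in its stand: grey handle 34 (its x) by 14 (its y) by 45 mm tall, flat steel blade below it. Origin: middle of the handle's underside (the shoulder), z up; handle z 0 to 45 mm, blade z 0 to -45. Grip across the 14 mm. Blade 24 mm wide (x), 3 mm thick (y), square-ended, centred. About 150 g. It may go into a gap either way round
- blade (a joint): how far the sprung blade has been pushed up into the handle, m: 0 = fully out (45 mm of blade showing), 0.014 = end of travel. It takes 2.4 N to start it moving and 1.2 N more per mm (about 6 N at 3 mm, 12 N at 8 mm)
- blade_tip (a point): middle of the blade's lower end edge, 45 mm below the shoulder when the blade is fully out
- stand: black plastic stand fixed to the bench: foot 70 by 60 mm, block 50 (x) by 44 (y) mm, top 60 mm above the bench, with one slot from above, 30 mm long (x), 7 mm wide (y), 52 mm deep, where the gauge stands with its shoulder on the top. Origin: centre of its underside, z up; the slot is in the middle
- rack: aluminium board rack fixed to the bench: block 56 (x) by 114 (y) mm, flat top 70 mm above the bench, base plate 90 by 134 mm. Three sharp-edged gaps open to the top, side by side along y, 32 mm apart, each 32 mm long (x), 5 mm wide (y). Two (which ones varies) are pinched to 1.6 mm by rigid unseen lips that begin 12 to 30 mm below the top. Origin: centre of underside, z up
- gap1 (a point): middle of the mouth of the gap on the rack's +y side, level with the rack top (x along the gap, y across it)
- gap2 (a point): the same for the middle gap
- gap3 (a point): the same for the gap on the rack's -y side
- multimeter: red handheld multimeter lying on the bench, 85 by 170 by 50 mm (bystander); origin under its centre
- mouse: black computer mouse, 105 by 60 by 33 mm (bystander); origin under its centre
- jar: small clear jar with a white cap, 52 mm across, 55 mm tall (bystander); origin under its centre
Mind the look-alikes: they are no part of the job. Leave any blue or pink look-alike of the stand alone. Of the things that look like the rack, the smaller one is meant.

How it is judged:
By the outcome, as a careful person would: the job done as asked, in the order asked, and still so for the second after the job is handed in, with the robot touching nothing.
It also fails if it takes over 64 s, if anything falls off the work surface, if the arm or the gripper's body presses on something with over 40 N, if the wrist force passes 120 N, or if a joint passes its speed limit or range.

ROBOT

A 6-joint arm with a two-finger parallel gripper is mounted at the origin on the work surface. World frame = base frame: x ahead of the robot, y to its left, z up, the work surface at z = 0. Lengths are in m, angles in degrees, forces in N, time in s.
With the tool pointing down it reaches from about 0.3 to 0.875 m from the base axis. Payload 4.2 kg.
Tool frame: the origin (TCP) lies between the finger pads; the fingertips stand finger_overhang ahead of it and the grasp point (between the pads) lies 6 mm ahead of it (finger_overhang is the distance from the TCP to the fingertips, in m); z points along the fingers, y is the line along which they close (so a half turn about z gives the same grasp; the last joint's range is limited). The gripper opens to 85 mm and grips with 20 to 120 N. Pads are 22 mm wide; open, the fingers measure 114 mm over their backs; the gripper's body (76 mm by 85 mm) begins 54 mm behind the grasp point. The pads swing forward as they close: fully open they stand 13 mm farther back than shut.
Start: joints at [-76.547, 18.312, 89.639, -0, 72.044, -1.146], TCP at [0.145, -0.556, 0.256] pointing down, gripper open.
Joint ranges: [-177.97, 177.97], [-48.28, 115.42], [12.27, 149.76], [-77.06, 257.06], [2.81, 150.46], [-146.56, 146.56]. Speed limits (degrees/s): [147.25, 147.25, 180, 180, 180, 180].

INTERFACE

Orientations are given as [roll, pitch, yaw] about the fixed x, y, z axes, in that order (R = Rz(yaw) Ry(pitch) Rx(roll)).
In Python, from workcell import move_ptp, move_linear, move_joints, open_gripper, grab, dwell, ik, get_state, capture, camera_info, MotionError, close_job, finger_overhang gives the robot as it stands. Calls block until the motion is done:
- move_ptp(position, orientation): joint-space move of the TCP to a pose.
- move_linear(position, orientation=None, vel=0.15, stop_force=None): straight line of the TCP; orientation=None keeps the orientation; vel is the mean speed in m/s. With stop_force (N) it stops when the force on the tool has changed by that much, and returns True; else False.
- move_joints(angles): joint-space move.
- open_gripper() and grab(): open the fingers fully, or close them until they stop; the grip force is fixed at half the most.
- dwell(seconds).
- ik(position, orientation): joint angles nearest the present ones, or None.
- get_state(): the state.
- capture(name): name is "scene" or "side" or "wrist"; returns the picture (480x640x3 uint8, blue, green, red); there is no depth.
- camera_info(name): a dict with "camera_matrix" (3x3 intrinsics, pixels), "k1" (the pictures are not rectified: a ray, as slopes to the right and down, at radius r is drawn at 1 + k1 r^2 times it, then the intrinsics apply), "R" (3x3) and "t" (3): a world point X has camera coordinates R X + t. Camera axes: x right, y down, z forward; pixel columns grow to the right and rows downward; lengths in m; the calibration is good to about 2 mm. A picture is of the moment at which its call begins: read the wrist's pose just before it. camera_info takes no time and is no camera call; for the wrist camera it gives the pose at the moment of the call.
A pose or a line that the arm cannot do raises MotionError and nothing moves.
- close_job(): hands the job in; it is judged then, once.
The state is a dict: "time_s": time; "joint_pos": joint angles; "qvel": joint speeds; "joint_torque": joint torques, N m; "ee_pos": TCP position; "orientation": TCP orientation; "contact_force": force on the tool from outside, world axes, zero at the start; "wrist_torque": the same for the moment, N m; "gripper_width": finger opening in m; "finger_force": force on a finger pad.
Only numpy, scipy, OpenCV 4.12 (cv2) and the standard library are available. Lean on these libraries where they do the work, as an engineer would, in place of code of your own. Each camera call takes 0.05 s, during which the arm holds its last target. There are 200 camera calls.

## Working session

There is one attempt and no reset: what is moved stays moved. The work goes in short steps, each a Python script; the robot and the scene stay as the last script left them, time stands still between calls to the robot, and variables do not carry over. Pictures are saved under pics/ and viewed, at most 10 in all, crops included, and the job is handed in when it is done.

```bash
mkdir -p pics; ls; python3 - <<'E'
from workcell import *
import cv2, numpy as np
print(finger_overhang, {k:v for k,v in get_state().items() if k in('time_s','contact_force','gripper_width','orientation')})
for n in('scene','side'):
    cv2.imwrite(f'pics/{n}0.png',capture(n)); i=camera_info(n); print(n,np.round(i['R'],3).tolist(),i['t'],i['k1'],i['camera_matrix'])
E
```

```text
pics
0.025 {'time_s': 0.0, 'orientation': array([-1.79896937e+02, -3.11723519e-03,  1.45970720e+01]), 'contact_force': array([ 0.09891117, -0.39412214,  0.01960728]), 'gripper_width': 0.08534335048549678}
scene [[0.12, 0.992, -0.023], [0.599, -0.091, -0.796], [-0.792, 0.081, -0.605]] [-0.07297168 -0.29968092  1.47550714] -0.10228473067561711 [[456.41059581   0.         319.13553709]
 [  0.         456.41059581 242.38929033]
 [  0.           0.           1.        ]]
side [[-0.944, -0.33, -0.021], [-0.19, 0.592, -0.784], [0.271, -0.736, -0.621]] [0.54604398 0.16852414 1.04440622] -0.04009483260210375 [[568.55239513   0.         324.93344978]
 [  0.         568.55239513 248.17009904]
 [  0.           0.           1.        ]]
```

View pics/scene0.png

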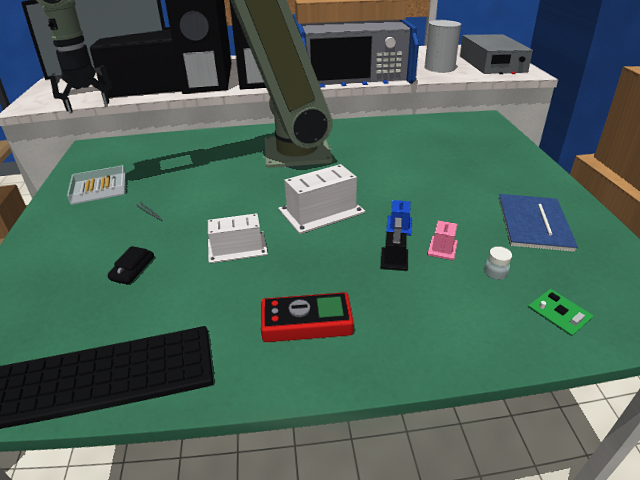

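View pics/side0.png

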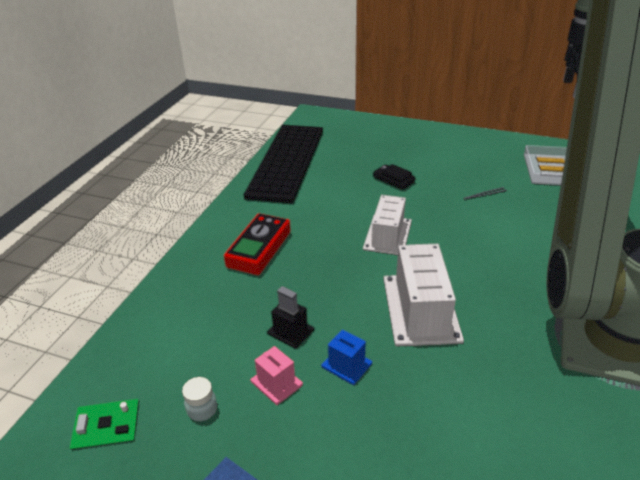

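The scene view shows the black stand with the gauge at about (397,235) and the small rack at about (236,228). In the side view they are at (289,315) and (390,212). Next I'll cast rays for rough positions and then take wrist views.

```bash
cat > h.py <<'E'
from workcell import *
import cv2, numpy as np
def ray(info,px):
    K=np.array(info['camera_matrix']); k=info['k1']; d=(np.array(px,float)-K[:2,2])/[K[0,0],K[1,1]]
    u=d.copy()
    for _ in range(20): u=d/(1+k*(u@u))
    R=np.array(info['R']); return -R.T@np.array(info['t']), R.T@np.array([*u,1])
def onz(info,px,z):
    o,d=ray(info,px); return o+d*(z-o[2])/d[2]
E
python3 - <<'E'
from h import *
for n,g,r in(('scene',(397,224),(235,223)),('side',(287,293),(390,208))):
    i=camera_info(n); print(n,onz(i,g,.105),onz(i,r,.07))
i=camera_info('wrist'); s=get_state()
C=-np.array(i['R']).T@i['t']; print('cam',C-s['ee_pos'],np.round(i['R'],3).tolist(),i['k1'],i['camera_matrix'])
E
```

```text
scene [0.60137346 0.16695985 0.105     ] [ 0.49343129 -0.17617167  0.07      ]
side [0.58584888 0.1765592  0.105     ] [ 0.48834911 -0.18735766  0.07      ]
cam [0.07087014 0.01892777 0.11707568] [[0.252, -0.968, -0.001], [-0.927, -0.242, 0.286], [-0.277, -0.071, -0.958]] -0.05022715070264295 [[349.41902018   0.         320.96895214]
 [  0.         349.41902018 242.17958519]
 [  0.           0.           1.        ]]
```

```bash
python3 - <<'E'
from h import *
import pickle
out={}
for n,p in(('rack',(.49,-.18,.24)),('gauge',(.594,.171,.27))):
    move_ptp(list(p),[180,0,0]); dwell(.3)
    out[n]=camera_info('wrist'); im=capture('wrist'); cv2.imwrite(f'pics/w_{n}.png',im)
    print(get_state()['time_s'],get_state()['ee_pos'])
pickle.dump(out,open('i.pkl','wb'))
E
```

```text
2.3 [ 0.48989496 -0.18035069  0.23999439]
4.025 [0.59407058 0.17033162 0.2700702 ]
```

View pics/w_rack.png

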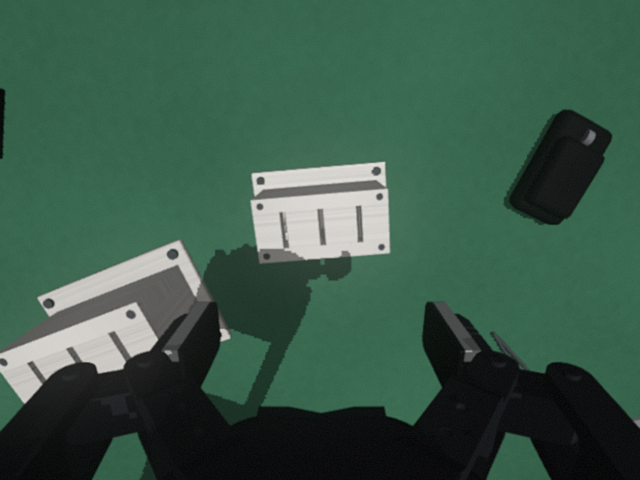

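View pics/w_gauge.png

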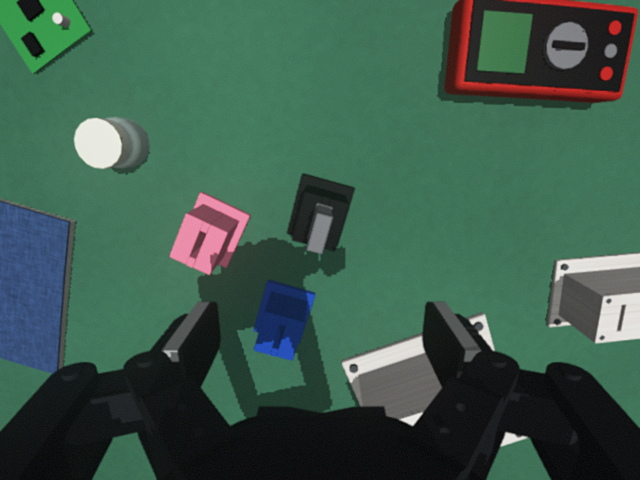

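The rack wrist view shows gaps at about (284,230), (321,227) and (360,223). In the other, the gauge handle is near (318,230) on the black stand. I'll enlarge both.

```bash
python3 - <<'E'
from h import *
import pickle
I=pickle.load(open('i.pkl','rb'))
im=cv2.imread('pics/w_gauge.png'); r=cv2.imread('pics/w_rack.png')
a=cv2.resize(im[165:265,280:365],None,fx=5,fy=5,interpolation=0); b=cv2.resize(r[155:275,245:395],None,fx=2.4,fy=2.4,interpolation=0)
b=cv2.copyMakeBorder(b,0,500-b.shape[0],0,0,0); cv2.imwrite('pics/crop.png',np.hstack([a,b]))
g=cv2.cvtColor(r,cv2.COLOR_BGR2GRAY)
m=np.zeros_like(g); m[202:255,262:380]=(g[202:255,262:380]<130)*255
for c in cv2.findContours(m,0,2)[0]:
    if cv2.contourArea(c)<20: continue
    x,y,w,h=cv2.boundingRect(c); q=cv2.minAreaRect(c)
    pts=cv2.boxPoints(q); W=np.array([onz(I['rack'],p,.07)[:2] for p in pts])
    print((x,y,w,h),onz(I['rack'],q[0],.07),np.round(W,4).tolist())
E
```

```text
(262, 249, 34, 6) [ 0.46903366 -0.1430505   0.07      ] [[0.4713, -0.1289], [0.4713, -0.1574], [0.4668, -0.1573], [0.4668, -0.1286]]
(280, 213, 8, 35) [ 0.48824445 -0.14807435  0.07      ] [[0.5029, -0.1451], [0.5033, -0.1487], [0.4732, -0.1511], [0.4727, -0.1474]]
(318, 210, 8, 35) [ 0.49093905 -0.18002168  0.07      ] [[0.5054, -0.1767], [0.5058, -0.1805], [0.4761, -0.1835], [0.4757, -0.1795]]
(356, 206, 7, 36) [ 0.49387554 -0.21208422  0.07      ] [[0.5088, -0.2089], [0.509, -0.2126], [0.4785, -0.2153], [0.4783, -0.2115]]
```

View pics/crop.png

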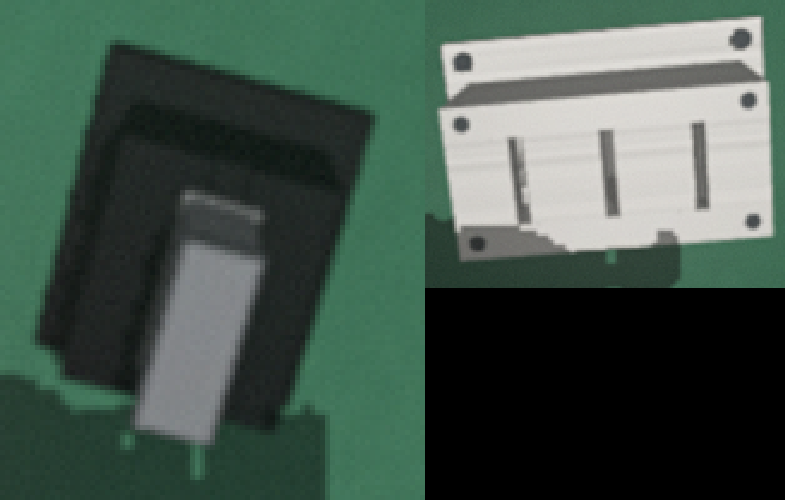

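```bash
python3 - <<'E'
from h import *
import pickle
I=pickle.load(open('i.pkl','rb'))
im=cv2.imread('pics/w_gauge.png'); hsv=cv2.cvtColor(im,cv2.COLOR_BGR2HSV)
m=np.zeros(im.shape[:2],np.uint8); s=(slice(195,262),slice(295,345))
m[s]=((hsv[s][...,1]<60)&(hsv[s][...,2]>105)).astype(np.uint8)*255
m=cv2.morphologyEx(m,cv2.MORPH_OPEN,np.ones((3,3)))
c=max(cv2.findContours(m,0,2)[0],key=cv2.contourArea); q=cv2.minAreaRect(c); print(q)
W=np.array([onz(I['gauge'],p,.105)[:2] for p in cv2.boxPoints(q)]); print(W, W.mean(0))
C=np.array([(183,240),(265,258),(213,443),(135,430)])/5-.5+[280,165]
H=np.array([onz(I['gauge'],p,.105)[:2] for p in C]); print(H,H.mean(0)); 
d=(H[0]+H[1]-H[2]-H[3]); print(np.degrees(np.arctan2(d[1],d[0])),np.linalg.norm(d)/2)
print('big', [onz(I['rack'],p,.1)[:2] for p in((137,303),(0,350))], [onz(I['rack'],p,0)[:2] for p in((180,240),(228,337))])
E
```

```text
((319.05657958984375, 233.30189514160156), (15.384381294250488, 38.18622970581055), 15.945395469665527)
[[0.57661754 0.1831632 ]
 [0.60831328 0.17412792]
 [0.60474861 0.16193705]
 [0.57282726 0.17062185]] [0.59062667 0.1724625 ]
[[0.6085906  0.17478902]
 [0.60555431 0.16128181]
 [0.57343039 0.16986221]
 [0.57576819 0.18310221]] [0.59083587 0.17225881]
-14.580445842428547 0.03355375551882183
big [array([ 0.43418808, -0.0282336 ]), array([0.38555391, 0.10836744])] [array([ 0.45907108, -0.02845981]), array([ 0.34086086, -0.07094468])]
```

```bash
python3 - <<'E'
from h import *
o=[180,0,-14.6]
move_ptp([.5907,.1723,.16],o)
move_linear([.5907,.1723,.096],o,vel=.08)
grab(); dwell(.2); s=get_state(); print(s['time_s'],s['gripper_width'],s['finger_force'],s['contact_force'],s['ee_pos'])
print(move_linear([.5907,.1723,.19],vel=.08))
s=get_state(); print(s['time_s'],s['gripper_width'],s['contact_force'])
# hover over gap 2
move_ptp([.4909,-.1800,.18],[180,0,4.8]); dwell(.3)
s=get_state(); print(s['time_s'],s['contact_force'],s['wrist_torque'],s['ee_pos'])
move_linear([.4909,-.1800,.160],vel=.05); dwell(.3)
import pickle; pickle.dump(camera_info('wrist'),open('i2.pkl','wb')); im=capture('wrist'); cv2.imwrite('pics/hover.png',im)
cv2.imwrite('pics/hoverc.png',cv2.resize(im[130:330,220:420],None,fx=3,fy=3,interpolation=0)); s=get_state(); print(s['time_s'],s['ee_pos'],s['contact_force'])
E
```

```text
6.3417 0.013244535681774491 58.663567900657654 [-1.26776906  0.45368059  2.24233518] [0.59085819 0.17234315 0.09622929]
False
7.6667 0.013290359304779054 [ 0.56534078  0.3693291  -1.53715886]
9.3417 [-0.53938433  0.29758271 -1.9810261 ] [0.03530356 0.01373635 0.00989823] [ 0.49122728 -0.1794845   0.17997277]
10.2417 [ 0.49099427 -0.18004928  0.16023235] [-0.7361688  0.3138606 -1.3857038]
```

View pics/hoverc.png

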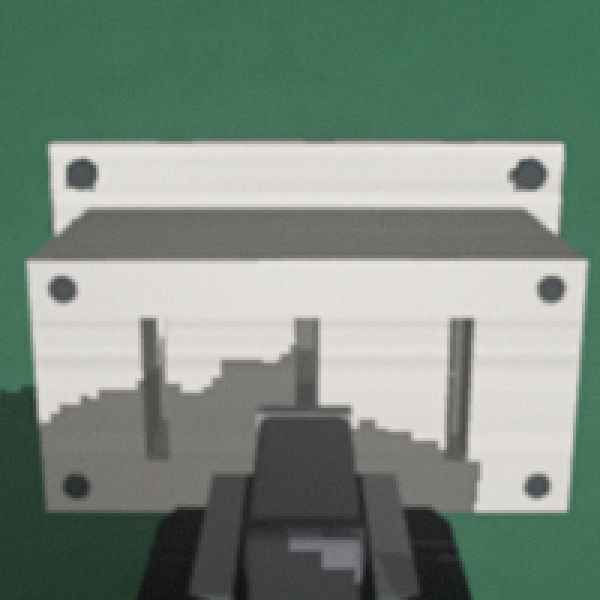

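The crop shows the handle's shoulder edge centred at about (303,412), which hides the blade, with gap 2 just above it at about (306,320–405). I'll work out the lateral offsets.

```bash
python3 - <<'E'
from h import *
import pickle
i=pickle.load(open('i2.pkl','rb')); tcp=np.array([.49099,-.18005]); a=np.radians(4.8); ex=np.array([np.cos(a),np.sin(a)]); ey=np.array([-np.sin(a),np.cos(a)])
f=lambda p,z:(lambda w:np.round([(w-tcp)@ex*1e3,(w-tcp)@ey*1e3],2))(onz(i,np.array(p)/3-.33+[220,130],z)[:2])
print('shoulder edge',f((257,411),.124),f((350,411),.124))
for n,p in dict(g1t=(150,319),g1b=(158,458),g2l=(295,319),g2r=(319,319),g2bl=(296,404),g2br=(319,404),g3t=(461,319),g3b=(457,458),c1=(28,261),c2=(587,260),c3=(569,512),c4=(46,512)).items(): print(n,f(p,.07))
E
```

```text
shoulder edge [15.6   7.92] [15.6  -6.58]
g1t [15.45 32.22]
g1b [-15.43  31.82]
g2l [15.45  2.42]
g2r [15.45 -2.51]
g2bl [-3.12  2.25]
g2br [-3.12 -2.59]
g3t [ 15.45 -31.7 ]
g3b [-15.43 -32.19]
c1 [27.66 56.53]
c2 [ 27.88 -56.8 ]
c3 [-28.25 -57.27]
c4 [-28.24  56.85]
```

```bash
cat >> h.py <<'E'
A=np.radians(5.0); EX=np.array([np.cos(A),np.sin(A)]); EY=np.array([-np.sin(A),np.cos(A)])
G2=np.array([.49099,-.18005])
def at(gap,dx,dy,z): return [*(G2+EX*dx+EY*((2-gap)*.032+dy)),z]
O=[180,0,5.0]
def probe(gap,dx,dy,zend=.117,f=3.,vel=.025):
    move_linear(at(gap,dx,dy,.156),O,vel=.08); dwell(.2)
    c0=get_state()['contact_force']
    hit=move_linear(at(gap,dx,dy,zend),O,vel=vel,stop_force=f)
    s=get_state(); d=(.1512-s['ee_pos'][2])*1e3
    print(gap,dy,hit,'depth %.1f'%d,np.round(s['contact_force']-c0,2),np.round(s['wrist_torque'],3),'t',s['time_s'])
    return hit,d
E
python3 - <<'E'
from h import *
h,d=probe(2,.001,-.0008)
if h: move_linear(at(2,.001,-.0008,.156),O,vel=.1)
E
```

```text
2 -0.0008 False depth 34.0 [-1.   -0.24 -0.58] [-0.023 -0.005 -0.002] t 12.4
```

```bash
python3 - <<'E'
from h import *
def p(l):
    s=get_state(); print(l,np.round(s['ee_pos'],4),np.round(s['contact_force'],2),s['time_s'])
p('in')
print(move_linear(at(2,.001,-.0008,.1045),O,vel=.015,stop_force=4)); p('seat'); dwell(.2); p('rest')
im=capture('side'); cv2.imwrite('pics/seat.png',cv2.resize(im[160:280,320:460],None,fx=5,fy=5))
E
```

```text
in [ 0.4921 -0.1808  0.1172] [-0.48 -0.03 -1.6 ] 12.4
True
seat [ 0.492  -0.1807  0.1062] [-0.27 -0.26  3.94] 13.0917
rest [ 0.4919 -0.1807  0.1061] [ 0.23 -0.44  4.69] 13.2917
```

View pics/seat.png

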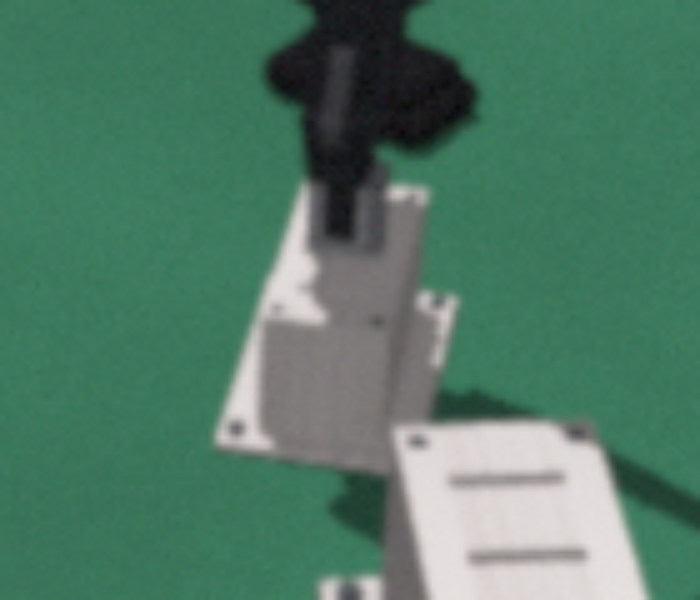

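The side view shows the gauge standing in the middle gap with its shoulder on the rack top, near (345,245). Contact came at exactly the expected height, so I'll release and retreat.

```bash
python3 - <<'E'
from h import *
open_gripper(); dwell(.3)
move_linear(at(2,.001,-.0008,.24),O,vel=.08); dwell(.3)
im=capture('wrist'); cv2.imwrite('pics/fin.png',im); im2=capture('side'); cv2.imwrite('pics/fin2.png',np.hstack([cv2.resize(im[150:290,240:400],(400,350)),cv2.resize(im2[160:280,320:457],(400,350))]))
s=get_state(); print(s['time_s'],s['contact_force'],s['gripper_width'])
E
```

```text
16.5667 [-0.85289642  0.50059021 -0.05287172] 0.08530011792755861
```

View pics/fin2.png

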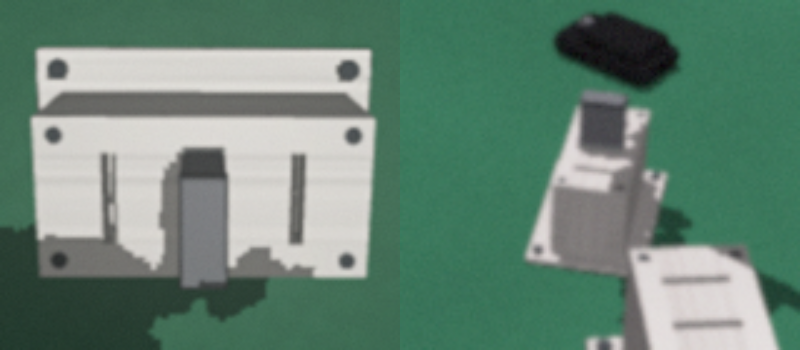

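The gauge stands upright in the middle gap (left panel about (203,215), right panel about (603,120)), and the robot is clear of it.

```bash
python3 -c "
from workcell import *
print(close_job())"
```

```text
the job is handed in; nothing more can be done
None
```

The feeler gauge is seated with its shoulder on the rack top and left standing upright in the middle gap (gap 2), the first one I tried; the blade slid in with no jamming, so I didn't probe gaps 1 and 3, and the job was handed in at about 17 s.

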